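Prop the biscuit bin open and fill the last place in the tin

ROBOT

A 6-joint arm with a two-finger parallel gripper is mounted at the origin on a cart in front of the work surface, level with it; the furniture and walls round the work are solid. World frame = base frame: x ahead of the robot, y to its left, z up, the work surface at z = 0. Lengths are in m, angles in rad, forces in N, time in s.
With the tool pointing down it reaches from about 0.325 to 0.9 m from the base axis. Payload 3.5 kg.
Tool frame: the origin (TCP) lies on the centre line of the jaws, within the pads' length; the fingertips stand ctrl.tip_reach ahead of it and the grasp point (between the pads) lies 8 mm behind it (ctrl.tip_reach is the distance from the TCP to the fingertips, in m); z points along the fingers, y is the line along which they close (so a half turn about z gives the same grasp; the last joint's range is limited). The gripper opens to 85 mm and grips with 20 to 120 N. Pads are 22 mm wide; open, the fingers measure 114 mm over their backs; the gripper's body (76 mm by 85 mm) begins 54 mm behind the grasp point. The pads swing forward as they close: fully open they stand 13 mm farther back than shut.
Start: joints at [1.07, 0.276, -0.026, 1.268, 0, 1.467], TCP at [0.242, 0.576, 0.242] pointing down, gripper open.
Joint ranges: [-3.12, 3.12], [-0.85, 1.88], [-1.08, 1.24], [-1.95, 2.15], [-1.57, 1.53], [-3.14, 3.14]. Speed limits (rad/s): [2.57, 2.57, 3.14, 3.14, 3.14, 3.14].

INTERFACE

Orientations are given as a rotation vector (axis times angle).
In Python, from rig import ctrl gives the robot as it stands.
- The arm moves only by the tool move_arm, never from a script. Its argument "motion" is a list of rows, each an object of numbers: "jaw": the closure, from -1 (fully open) to 1 (shut); "dx", "dy", "dz": the shift along the world's x, y, z in m; "twist": the turn about the world's z in degrees. A call has 1 to 20 rows; each row shifts and turns the commanded pose from where the row before left it; what a row does not reach is not made up. A row lasts 1/10 s, in which the tool goes at most 50 mm and 8.59 degrees, less where a joint would pass 70% of its speed; a pose out of reach is approached as far as the arm can. A call is refused whole if a number of a shift passes 0.05 or a number of a turn 8.59, either way. A call with a gripper value outside its range is refused whole. The fingers move at their own pace and stop on an object; the grip force is fixed at half the most. Time passes only in rows, so rows that do not move let the fingers close. It gives the time, the measured TCP pose, the force, the opening and the grip force at its end, in the units of the state.
- ctrl.get_obs(): the state, without advancing time (a new reading comes with each control period).
- ctrl.camera(name): name is "scene" or "top" or "wrist"; returns the picture (384x512x3 uint8, red, green, blue); there is no depth.
- ctrl.camera_params(name): a dict with "camera_matrix" (3x3 intrinsics, pixels), "xyz" and "rotation" of the camera in the world; the wrist camera has in their place "T_tool_cam" (4x4, takes a point from camera to tool coordinates, whose origin is the TCP and whose axes are the flange's). Camera axes: x right, y down, z forward; pixel columns grow to the right and rows downward; lengths in m; the calibration is good to about 2 mm. The wrist camera is an equidistant fisheye: a pixel r from the principal point sees the ray r / f radians off the axis. A picture is of the moment at which its call begins: read the wrist's pose just before it. camera_params takes no time and is no camera call.
- ctrl.job_done(): hands the job in; it is judged then, once.
The state is a dict: "t": time; "joint_positions": joint angles; "qd": joint speeds; "tau": joint torques, N m; "tcp_pos": TCP position; "tcp_rot": TCP orientation; "ft_force": force on the tool from outside, world axes, zero at the start; "moment": the same for the moment, N m; "width": finger opening in m; "finger_force": force on a finger pad.
Only numpy, scipy, OpenCV 4.12 (cv2) and the standard library are available. Lean on these libraries where they do the work, as an engineer would, in place of code of your own. Each camera call takes 0.05 s, during which the arm holds its last target. There are 200 camera calls.

TASK

Raise the lid of the biscuit bin and let it down onto the upper notch of its stay, so that it stands wide open by itself; never let it fall. Then take one of the biscuits standing on edge in the bin, lay it flat on the bare part of the chopping board and let go, take it up again flat and set it into the one empty place in the round tin, so that all seven lie flat and close-packed. Leave the other biscuit in the bin, the lid propped, and the tin and crockery where they stand.

Things in the scene. Friction and masses are not known exactly. Their poses are not given: they have to be found in the camera images.
- bin: Cream steel biscuit bin, 200 deep (x) by 220 wide (y), rim 100 high, walls 4, inner floor 8 above the worktop; fixed. Origin: centre of underside; -x is its front (to the robot). Inside, an oak rack (two combs along y, at x=-60 and x=-20, each 10 thick, tops 39 above the worktop, 30 mm free between them) holds biscuits on edge at x=-40, in places y=-48, -16, 16, 48; only the outer two are filled.
- bin_lid (a joint): Hinge of the oak lid (224 x 202 x 12, 0.3 to 0.5 kg) on the bin's rear rim, rad: 0 shut, 1.45 stop (short of upright: it falls shut if let go unpropped). Nearly free. Stay foot drops into the lower notch past about 0.8 (would hold it half open at 0.73), into the upper notch past about 1.37. Lift to 1.40-1.44, then lower: the stay carries it at about 1.26; there let go.
- stay (a joint): Pivot of the steel drop stay hanging from the lid's side, along the bin's right side (-y), rad: 0 folded (lid shut), about 2.1 in the upper notch. It swings freely; its foot pin trails over a notched rail on the bin's side as the lid rises and drops into the notches by itself. It needs no hand.
- lid_hinge (a point): Centre of the lid's hinge line (the line runs along the bin's y axis), 100 mm above the worktop at the bin's rear rim.
- lid_handle (a point): Middle of the lid's handle bar: round steel bar 10 mm thick, 100 long along the bin's y, on two arms, standing 39 mm clear in front of the lid's front edge. 245 mm from the hinge line (6 mm above it when shut); turns with the lid and can turn between finger pads.
- stay_foot (a point): Centre of the stay's foot pin (8 mm across), on the rail at the bin's right side; in the bin's frame 80 mm up while on top of the rail, 73 mm when down in a notch; x = -41 mm in the lower notch, +18 mm in the upper one.
- biscuit_a: Golden round shortbread biscuit, 54 mm across, 14 thick, 30 g, rounded edges. Origin at its centre, z along its axis. Stands on edge in the rack's right-hand outer place (axis along the bin's y), its centre 41 mm and its top 68 mm above the worktop; free space on both faces above the combs.
- biscuit_b: The same, in the rack's left-hand outer place. Either biscuit will do.
- board: Wooden chopping board 230 (x) x 340 (y) x 22 mm, fixed. Origin at the centre of its underside. The tin stands on its right half (-y); the left part, around 95 mm to +y of its centre, is bare.
- tin: Round navy tin without a lid, 183 across, 30 high, wall 2, floor 3, loose (0.35 kg), standing on the board. Origin at the centre of its underside; its x axis points to the empty place.
- tin_gap (a point): Centre of the empty place, on the tin's floor (25 mm above the worktop), 57 mm from the tin's centre along the tin's x axis, between two biscuits of the outer ring and the middle one. About 3 mm spare to each neighbour and 5 mm to the wall.
- mug: Two-tone mug, 94 high, behind the board: bystander.
- espresso_cup: Small brown stoneware cup, 58 high, in front of the bin: bystander.
- teaspoon: Metal teaspoon 130 long, in front of the bin: bystander.
- packed_1: Biscuit of the same size already lying flat in the tin: the middle one. Its top is 39 mm above the worktop.
- packed_2: Biscuit of the same size already lying flat in the tin: one of the outer ring. Its top is 39 mm above the worktop.
- packed_3: Biscuit of the same size already lying flat in the tin: one of the outer ring. Its top is 39 mm above the worktop.
- packed_4: Biscuit of the same size already lying flat in the tin: one of the outer ring. Its top is 39 mm above the worktop.
- packed_5: Biscuit of the same size already lying flat in the tin: one of the outer ring. Its top is 39 mm above the worktop.
- packed_6: Biscuit of the same size already lying flat in the tin: one of the outer ring. Its top is 39 mm above the worktop.
There are look-alikes about, which are no part of the job. Leave any orange look-alike of the packed_4 alone.

How it is judged:
On the way, in this order (a step that is already met when the one before it is completed fails the run):
1. the lid is carried by its stay in the upper notch (1.15 to 1.36 rad, foot down in the notch), still, with the robot off it (value of joint bin_lid between 1.15 and 1.36 rad and velocity of joint bin_lid between -0.1 and 0.1 rad/s and z of stay_foot in the frame of bin below 0.0765 m and contact force between bin_lid and the arm below 0.3 N and contact force between bin_lid and the fingers below 0.3 N), for 0.3 s.
2. a biscuit from the bin lies flat on the bare board, let go, the lid still propped (value of joint bin_lid above 1.15 rad and ((angle between the z axis of biscuit_a and the z axis of board, either way round below 0.1 rad and z of biscuit_a in the frame of board between 0.025 and 0.033 m and x of biscuit_a in the frame of board between -0.115 and 0.115 m and y of biscuit_a in the frame of board between -0.17 and 0.17 m and horizontal distance between biscuit_a and tin above 0.1 m and contact force between biscuit_a and the fingers below 0.1 N and linear speed of biscuit_a below 0.02 m/s) or (angle between the z axis of biscuit_b and the z axis of board, either way round below 0.1 rad and z of biscuit_b in the frame of board between 0.025 and 0.033 m and x of biscuit_b in the frame of board between -0.115 and 0.115 m and y of biscuit_b in the frame of board between -0.17 and 0.17 m and horizontal distance between biscuit_b and tin above 0.1 m and contact force between biscuit_b and the fingers below 0.1 N and linear speed of biscuit_b below 0.02 m/s))), for 0.2 s.
At the end, for the whole second after the job is handed in: The lid stands propped at rest on the upper notch (1.15 to 1.36 rad); one biscuit lies in the tin's empty place, within 8 mm of its centre, flat (within 0.08 rad) on the floor; the six others still lie flat in the tin; the second biscuit is still in the bin; all at rest and let go (all of step 1 and (((horizontal distance between biscuit_a and tin_gap below 0.008 m and z of biscuit_a in the frame of tin below 0.0125 m and angle between the z axis of biscuit_a and the z axis of tin, either way round below 0.08 rad and linear speed of biscuit_a below 0.02 m/s and contact force between biscuit_a and the fingers below 0.1 N) and (x of biscuit_b in the frame of bin between -0.09 and 0.09 m and y of biscuit_b in the frame of bin between -0.1 and 0.1 m and z of biscuit_b in the frame of bin below 0.06 m)) or ((horizontal distance between biscuit_b and tin_gap below 0.008 m and z of biscuit_b in the frame of tin below 0.0125 m and angle between the z axis of biscuit_b and the z axis of tin, either way round below 0.08 rad and linear speed of biscuit_b below 0.02 m/s and contact force between biscuit_b and the fingers below 0.1 N) and (x of biscuit_a in the frame of bin between -0.09 and 0.09 m and y of biscuit_a in the frame of bin between -0.1 and 0.1 m and z of biscuit_a in the frame of bin below 0.06 m))) and horizontal distance between each of packed_1, packed_2, packed_3, packed_4, packed_5, packed_6 and tin below 0.068 m and z of each of packed_1, packed_2, packed_3, packed_4, packed_5, packed_6 in the frame of tin below 0.0125 m and angle between the z axis of each of packed_1, packed_2, packed_3, packed_4, packed_5, packed_6 and the z axis of tin, either way round below 0.08 rad and linear speed of tin below 0.02 m/s); the robot touches nothing.
It fails at once if the lid is let fall (faster than 4 rad/s) (velocity of joint bin_lid below -4 rad/s).
It fails at once if the tin is shoved more than 3 cm (distance of tin from where it was at the start of the episode above 0.03 m).
It fails at once if the mug is shifted more than 3 cm (distance of mug from where it was at the start of the episode above 0.03 m).
It fails at once if the espresso cup is shifted more than 3 cm (distance of espresso_cup from where it was at the start of the episode above 0.03 m).
It fails at once if the teaspoon is shifted more than 3 cm (distance of teaspoon from where it was at the start of the episode above 0.03 m).
It also fails if it takes over 67 s, if anything falls off the work surface, if the arm or the gripper's body presses on something with over 40 N, if the wrist force passes 120 N, or if a joint passes its speed limit or range.

## Working session

There is one attempt and no reset: what is moved stays moved. The work goes in short steps, Python scripts to look and compute and a tool call to move; the robot and the scene stay as the last step left them, time stands still between calls to the robot, and variables do not carry over. Pictures are saved under pics/ and viewed, at most 13 in all, crops included, and the job is handed in when it is done.

Besides the shell and the picture viewer there is one more tool, called after "Emit:" as name(argument=value, ...), one argument or row to a line, values as JSON. move_arm: Moves the arm, as the interface text tells. Its arguments: {"type":"object","properties":{"motion":{"type":"array","items":{"type":"object","properties":{"jaw":{"type":"number"},"dx":{"type":"number"},"dy":{"type":"number"},"dz":{"type":"number"},"twist":{"type":"number"}}}}},"required":["motion"]}

```bash
mkdir -p pics; cat > h.py <<'E'
import numpy as np, cv2
from rig import ctrl
def snap(n,f):
    im=ctrl.camera(n); cv2.imwrite('pics/'+f,cv2.cvtColor(im,cv2.COLOR_RGB2BGR)); return im
def pix2w(n,u,v,z):
    p=ctrl.camera_params(n);K=np.array(p['camera_matrix']);R=np.array(p['rotation'])
    if R.shape!=(3,3): R=cv2.Rodrigues(R)[0]
    d=R@np.linalg.solve(K,[u,v,1]);o=np.array(p['xyz']);return o+d*(z-o[2])/d[2]
def w2pix(n,P):
    p=ctrl.camera_params(n);K=np.array(p['camera_matrix']);R=np.array(p['rotation'])
    if R.shape!=(3,3): R=cv2.Rodrigues(R)[0]
    q=K@(R.T@(np.array(P)-np.array(p['xyz'])));return q[:2]/q[2]
E
python3 - <<'E'
from h import *
for n in('top','scene'):
    im=snap(n,n+'0.png'); b=cv2.imread('pics/%s0.png'%n); cv2.imwrite('pics/%s0b.png'%n,cv2.resize(b,(800,600),interpolation=cv2.INTER_CUBIC)); print(ctrl.camera_params(n))
print(ctrl.get_obs(),ctrl.tip_reach,ctrl.camera_params('wrist'))
E
```

```text
{'camera_matrix': array([[418.3050039 ,   0.        , 251.11082203],
       [  0.        , 418.3050039 , 198.48365748],
       [  0.        ,   0.        ,   1.        ]]), 'xyz': array([ 0.35737291, -0.08572365,  1.36149571]), 'rotation': array([-2.15065213,  2.13755338, -0.11937392])}
{'camera_matrix': array([[413.64955207,   0.        , 261.06365919],
       [  0.        , 413.64955207, 187.08463724],
       [  0.        ,   0.        ,   1.        ]]), 'xyz': array([-0.17158488, -0.46142677,  1.07462229]), 'rotation': array([-2.20116917,  1.26373495, -0.43704228])}
{'t': 0.1, 'joint_positions': array([ 1.06959341e+00,  2.77078419e-01, -2.77550467e-02,  1.26802091e+00,
        2.36524793e-05,  1.46744687e+00]), 'qd': array([ 0.00134247, -0.00171631,  0.00329536,  0.0021719 , -0.00045057,
        0.00049367]), 'tau': array([ 2.82109322e-04, -4.46709824e+01,  2.96128231e+01,  8.44312337e-03,
       -1.19909018e-04, -1.01992126e-05]), 'tcp_pos': array([0.24178806, 0.57558177, 0.24125284]), 'tcp_rot': array([-6.20707398e-01, -3.07901385e+00,  3.07452232e-03]), 'ft_force': array([-0.29663162,  0.1771669 ,  0.38417422]), 'moment': array([ 0.02032323,  0.02472725, -0.01608136]), 'finger_force': 0.0, 'width': 0.0854215828859804} 0.011 {'camera_matrix': array([[297.31863964,   0.        , 255.51177682],
       [  0.        , 297.31863964, 193.09603814],
       [  0.        ,   0.        ,   1.        ]]), 'T_tool_cam': array([[ 7.88897002e-04, -9.54297422e-01, -2.98857503e-01,
         7.62484507e-02],
       [ 9.99999680e-01,  7.12329090e-04,  3.65133663e-04,
         1.35168692e-04],
       [-1.35561221e-04, -2.98857695e-01,  9.54297679e-01,
        -1.30606934e-01],
       [ 0.00000000e+00,  0.00000000e+00,  0.00000000e+00,
         1.00000000e+00]])}
```

View pics/top0b.png

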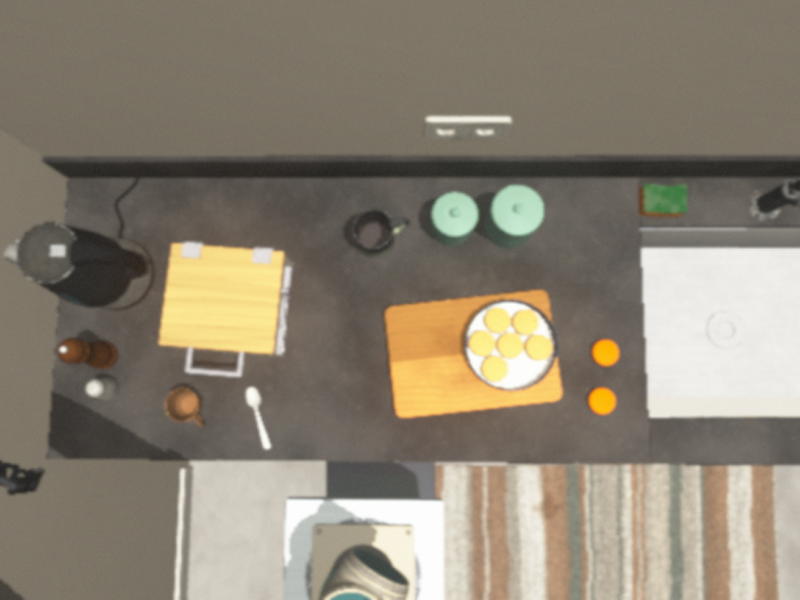

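View pics/scene0b.png

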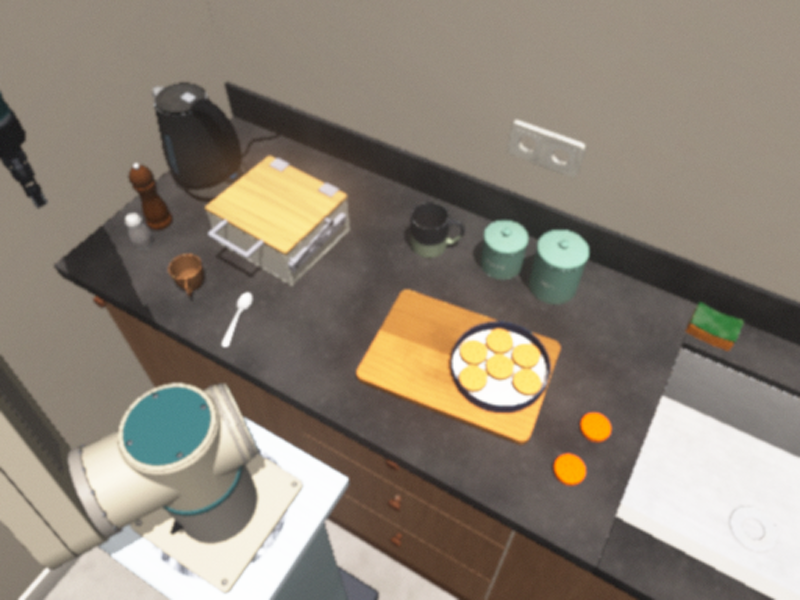

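Top view: lid (172,243)-(276,355), handle bar (187,372)-(241,376), board (386,306)-(563,402), tin centre (510,345) with the gap at its lower right (~(524,371)). Orange look-alikes at (606,352) and (602,401), plus the packed biscuits, are not to be touched. The scene view agrees, with the stay on the bin's right side.

```bash
python3 - <<'E'
from h import *
b=cv2.imread('pics/top0.png'); s=512/800
for nm,z,pts in [('lid',.112,[(172,243),(285,250),(160,348),(276,355)]),('handle',.106,[(187,372),(241,376)]),('board',.022,[(386,306),(549,290),(563,402),(398,418)]),('cup',.058,[(183,403)]),('mug',.094,[(372,232)]),('spoon',.005,[(253,395),(267,445)]),('kettle/pepper',.1,[(72,350),(150,270)])]:
    print(nm,[pix2w('top',u*s,v*s,z)[:2].round(3).tolist() for u,v in pts])
    print('  scene px',[(w2pix('scene',pix2w('top',u*s,v*s,z))/s).round(0).tolist() for u,v in pts])
hsv=cv2.cvtColor(b,cv2.COLOR_BGR2HSV); 
m=cv2.inRange(hsv,(15,80,150),(35,255,255)); m[:, :int(455*s)]=0; m[:int(295*s)]=0
m=cv2.erode(m,np.ones((3,3)))
# restrict to tin disc
d=np.zeros_like(m); cv2.circle(d,(int(510*s),int(345*s)),26,255,-1); m&=d
n,l,st,c=cv2.connectedComponentsWithStats(m)
for i in range(1,n): print(st[i,4],c[i]/s,pix2w('top',*c[i],.039)[:2].round(4))
g=cv2.resize(b[180:265,290:365],None,fx=8,fy=8,interpolation=cv2.INTER_CUBIC)
h=cv2.resize(b[150:290,95:195],None,fx=4,fy=4,interpolation=cv2.INTER_CUBIC)
H=600
g=g[:600,:600]; h=cv2.copyMakeBorder(h[:560],0,40,0,0,cv2.BORDER_CONSTANT)
g=cv2.resize(g,(400,453)); g=cv2.copyMakeBorder(g,0,147,0,0,cv2.BORDER_CONSTANT)
cv2.imwrite('pics/crop.png',np.hstack([h,g]))
E
```

```text
lid [[0.654, 0.375], [0.64, 0.151], [0.447, 0.387], [0.434, 0.163]]
  scene px [[269.0, 155.0], [349.0, 194.0], [203.0, 210.0], [287.0, 255.0]]
handle [[0.401, 0.335], [0.394, 0.23]]
  scene px [[209.0, 235.0], [247.0, 257.0]]
board [[0.543, -0.045], [0.578, -0.382], [0.349, -0.404], [0.314, -0.071]]
  scene px [[405.0, 288.0], [564.0, 344.0], [527.0, 445.0], [356.0, 376.0]]
cup [[0.341, 0.356]]
  scene px [[187.0, 266.0]]
mug [[0.681, -0.018]]
  scene px [[428.0, 217.0]]
spoon [[0.358, 0.229], [0.257, 0.197]]
  scene px [[246.0, 300.0], [226.0, 343.0]]
kettle/pepper [[0.442, 0.565], [0.602, 0.42]]
  scene px [[141.0, 185.0], [240.0, 166.0]]
299 [510.57169732 320.76191472] [ 0.5113 -0.2986]
612 [505.77001634 350.12765523] [ 0.4516 -0.288 ]
```

View pics/crop.png

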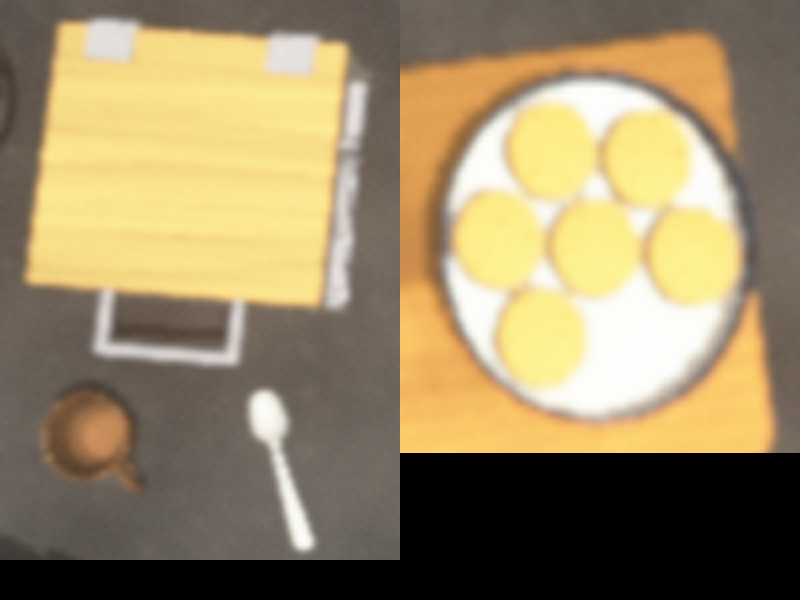

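The crop confirms the choices: the bar is at crop (97,350)-(237,360), and the tin gap is lower right of the middle biscuit. I'll compute the gap from a ring fit later. First I go above the handle with the jaws closing along the bin's x.

Emit:
move_arm(
  motion=[
    {"dx": 0.0156, "dy": -0.0293, "twist": -7.07, "jaw": 0.3},
    {"dx": 0.0156, "dy": -0.0293, "twist": -7.07, "jaw": 0.3},
    {"dx": 0.0156, "dy": -0.0293, "twist": -7.07, "jaw": 0.3},
    {"dx": 0.0156, "dy": -0.0293, "twist": -7.07, "jaw": 0.3},
    {"dx": 0.0156, "dy": -0.0293, "twist": -7.07, "jaw": 0.3},
    {"dx": 0.0156, "dy": -0.0293, "twist": -7.07, "jaw": 0.3},
    {"dx": 0.0156, "dy": -0.0293, "twist": -7.07, "jaw": 0.3},
    {"dx": 0.0156, "dy": -0.0293, "twist": -7.07, "jaw": 0.3},
    {"dx": 0.0156, "dy": -0.0293, "twist": -7.07, "jaw": 0.3},
    {"dx": 0.0156, "dy": -0.0293, "twist": -7.07, "jaw": 0.3},
    {"dz": -0.03, "jaw": 0.3},
    {"jaw": 0.3},
    {"jaw": 0.3},
    {"jaw": 0.3},
  ],
)

```text
invalid input at $.motion[0]: expected keys jaw, dx, dy, dz, twist
```

```bash
cat >> h.py <<'E'
def T():
    o=ctrl.get_obs();t=np.eye(4);t[:3,:3]=cv2.Rodrigues(np.array(o['tcp_rot']))[0];t[:3,3]=o['tcp_pos'];return t
def wray(u,v,z,t=None):
    p=ctrl.camera_params('wrist');K=np.array(p['camera_matrix']);M=(T() if t is None else t)@np.array(p['T_tool_cam'])
    a=np.array([(u-K[0,2])/K[0,0],(v-K[1,2])/K[1,1]]);r=np.linalg.norm(a)+1e-9
    d=M[:3,:3]@np.r_[a/r*np.sin(r),np.cos(r)];o=M[:3,3];return o+d*(z-o[2])/d[2]
E
python3 - <<'E'
from h import *
t=T(); np.save('t1.npy',t); snap('wrist','w1.png'); print(t.round(4))
s=512/800
C=[(552,150),(647,156),(497,240),(595,248),(690,255),(540,338)]
P=np.array([pix2w('top',290+(x-400)/5.333,180+y/6.04,.039)[:2] for x,y in C])
print(P.round(4))
# hex model fit: center + 57mm at angles a+60k
from scipy.optimize import least_squares
def model(q):
    k=np.array([1,2,3,4,5])  # gap is k=0
    a=q[2]+k*np.pi/3
    return np.vstack([q[:2],q[:2]+.057*np.c_[np.cos(a),np.sin(a)]])
from scipy.optimize import linear_sum_assignment
best=None
for a0 in np.linspace(0,6.28,60):
    def f(q):
        M=model(q);D=np.linalg.norm(M[:,None]-P[None],axis=2);i,j=linear_sum_assignment(D);return (M[i]-P[j]).ravel()
    r=least_squares(f,[*P.mean(0),a0])
    if best is None or r.cost<best.cost: best=r
q=best.x; print(q, best.fun.round(4)); print('gap',q[:2]+.057*np.array([np.cos(q[2]),np.sin(q[2])]))
E
```

```text
[[-9.219e-01  3.874e-01 -1.000e-03  2.418e-01]
 [ 3.874e-01  9.219e-01 -1.800e-03  5.756e-01]
 [ 2.000e-04 -2.000e-03 -1.000e+00  2.413e-01]
 [ 0.000e+00  0.000e+00  0.000e+00  1.000e+00]]
[[ 0.5126 -0.2725]
 [ 0.5098 -0.3287]
 [ 0.4651 -0.2394]
 [ 0.4612 -0.2972]
 [ 0.4579 -0.3531]
 [ 0.4141 -0.2641]]
[ 0.46157609 -0.29664685  3.59531662] [ 0.0004  0.0005 -0.0003 -0.0004 -0.0009  0.0002  0.0002  0.0008  0.0005
 -0.0004  0.0002 -0.0007]
gap [ 0.41034329 -0.32163085]
```

View pics/w1.png

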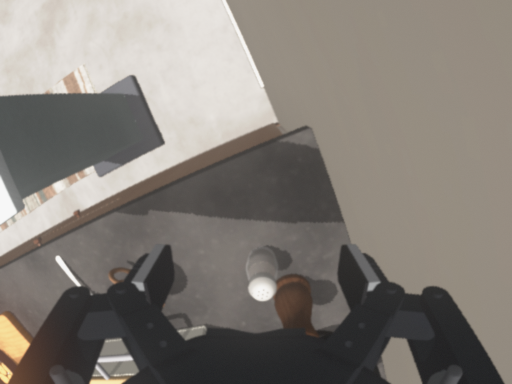

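The wrist view is still at the start pose (salt and pepper below, around (262,288)), because the move was refused: every row needs all the keys. The ring fit is good to under 1 mm and puts the gap at (0.410,-0.322).

Emit:
move_arm(
  motion=[
    {"dx": 0.0156, "dy": -0.0293, "dz": 0, "twist": -7.07, "jaw": 0.3},
    {"dx": 0.0156, "dy": -0.0293, "dz": 0, "twist": -7.07, "jaw": 0.3},
    {"dx": 0.0156, "dy": -0.0293, "dz": 0, "twist": -7.07, "jaw": 0.3},
    {"dx": 0.0156, "dy": -0.0293, "dz": 0, "twist": -7.07, "jaw": 0.3},
    {"dx": 0.0156, "dy": -0.0293, "dz": 0, "twist": -7.07, "jaw": 0.3},
    {"dx": 0.0156, "dy": -0.0293, "dz": 0, "twist": -7.07, "jaw": 0.3},
    {"dx": 0.0156, "dy": -0.0293, "dz": 0, "twist": -7.07, "jaw": 0.3},
    {"dx": 0.0156, "dy": -0.0293, "dz": 0, "twist": -7.07, "jaw": 0.3},
    {"dx": 0.0156, "dy": -0.0293, "dz": 0, "twist": -7.07, "jaw": 0.3},
    {"dx": 0.0156, "dy": -0.0293, "dz": 0, "twist": -7.07, "jaw": 0.3},
    {"dx": 0, "dy": 0, "dz": -0.03, "twist": 0, "jaw": 0.3},
    {"dx": 0, "dy": 0, "dz": -0.02, "twist": 0, "jaw": 0.3},
    {"dx": 0, "dy": 0, "dz": 0, "twist": 0, "jaw": 0.3},
    {"dx": 0, "dy": 0, "dz": 0, "twist": 0, "jaw": 0.3},
  ],
)

```text
t: 1.55
tcp_pos: [0.3978, 0.283, 0.1922]
tcp_rot: [-2.288, -2.152, 0.002]
ft_force: [0.6, 0.9, 0.2]
width: 0.0299
finger_force: 0.0
```

```bash
python3 - <<'E'
from h import *
t=T(); np.save('t1.npy',t); snap('wrist','w2.png'); print(t.round(4),ctrl.get_obs()['width'])
E
```

```text
[[ 6.090e-02  9.981e-01 -1.000e-03  3.978e-01]
 [ 9.981e-01 -6.090e-02 -6.000e-04  2.830e-01]
 [-6.000e-04 -1.000e-03 -1.000e+00  1.922e-01]
 [ 0.000e+00  0.000e+00  0.000e+00  1.000e+00]] 0.030066745939625463
```

View pics/w2.png

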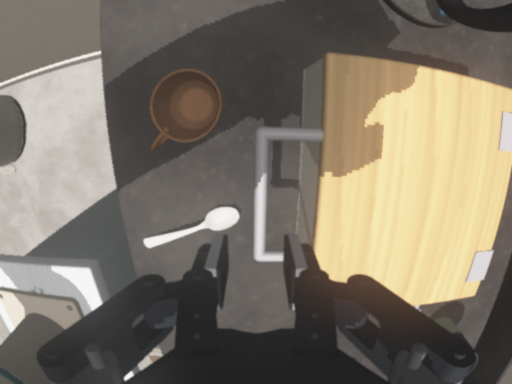

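Handle bar centreline runs from (262,140) to (259,257). The lid's front edge is at x≈320, with the fingers straddling below it.

```bash
python3 - <<'E'
from h import *
t=np.load('t1.npy')
for n,u,v,z in [('bar',262.5,140,.106),('bar',260.5,190,.106),('bar',259,245,.106),('edge',325,54,.112),('edge',319,180,.112),('edge',313,255,.112),('front wall bottom?',300,190,0)]:
    print(n,wray(u,v,z,t)[:2].round(4))
E
```

```text
bar [0.406  0.3318]
bar [0.4024 0.2938]
bar [0.3986 0.247 ]
edge [0.4536 0.393 ]
edge [0.4463 0.3008]
edge [0.4423 0.2376]
front wall bottom? [0.4473 0.259 ]
```

Emit:
move_arm(
  motion=[
    {"dx": 0.002, "dy": 0, "dz": -0.03, "twist": 0, "jaw": 0.3},
    {"dx": 0, "dy": 0, "dz": -0.03, "twist": 0, "jaw": 0.3},
    {"dx": 0, "dy": 0, "dz": -0.02, "twist": 0, "jaw": 0.3},
    {"dx": 0, "dy": 0, "dz": -0.009, "twist": 0, "jaw": 0.3},
    {"dx": 0, "dy": 0, "dz": 0, "twist": 0, "jaw": 0.3},
    {"dx": 0, "dy": 0, "dz": 0, "twist": 0, "jaw": 0.6},
    {"dx": 0, "dy": 0, "dz": 0, "twist": 0, "jaw": 1},
    {"dx": 0, "dy": 0, "dz": 0, "twist": 0, "jaw": 1},
    {"dx": 0, "dy": 0, "dz": 0, "twist": 0, "jaw": 1},
    {"dx": 0, "dy": 0, "dz": 0, "twist": 0, "jaw": 1},
  ],
)

```text
t: 2.6
tcp_pos: [0.4013, 0.284, 0.1051]
tcp_rot: [2.288, 2.152, 0.005]
ft_force: [-1.7, -0.6, 7.5]
width: 0.0075
finger_force: 58.8
```

```bash
python3 - <<'E'
import numpy as np
r=.2451
def p(th):
    f=th+.0245;h=r*np.cos(f);return np.array([-h*.998,h*.063,r*np.sin(f)])
ths=np.concatenate([np.linspace(0,1.36,31),[1.385,1.41]])
P=np.array([p(a) for a in ths]).round(4)
for d in np.diff(P,axis=0).round(4): print('{"dx":%g,"dy":%g,"dz":%g,"twist":0,"jaw":1},'%tuple(d),end='')
E
```

```text
{"dx":0.0005,"dy":0,"dz":0.0111,"twist":0,"jaw":1},{"dx":0.001,"dy":-0.0001,"dz":0.0111,"twist":0,"jaw":1},{"dx":0.0015,"dy":-0.0001,"dz":0.011,"twist":0,"jaw":1},{"dx":0.0021,"dy":-0.0001,"dz":0.0109,"twist":0,"jaw":1},{"dx":0.0025,"dy":-0.0001,"dz":0.0108,"twist":0,"jaw":1},{"dx":0.003,"dy":-0.0002,"dz":0.0107,"twist":0,"jaw":1},{"dx":0.0034,"dy":-0.0003,"dz":0.0106,"twist":0,"jaw":1},{"dx":0.004,"dy":-0.0002,"dz":0.0103,"twist":0,"jaw":1},{"dx":0.0044,"dy":-0.0003,"dz":0.0102,"twist":0,"jaw":1},{"dx":0.0049,"dy":-0.0003,"dz":0.01,"twist":0,"jaw":1},{"dx":0.0053,"dy":-0.0003,"dz":0.0098,"twist":0,"jaw":1},{"dx":0.0058,"dy":-0.0004,"dz":0.0095,"twist":0,"jaw":1},{"dx":0.0061,"dy":-0.0004,"dz":0.0092,"twist":0,"jaw":1},{"dx":0.0066,"dy":-0.0004,"dz":0.0089,"twist":0,"jaw":1},{"dx":0.007,"dy":-0.0004,"dz":0.0086,"twist":0,"jaw":1},{"dx":0.0074,"dy":-0.0005,"dz":0.0083,"twist":0,"jaw":1},{"dx":0.0077,"dy":-0.0005,"dz":0.008,"twist":0,"jaw":1},{"dx":0.0081,"dy":-0.0005,"dz":0.0076,"twist":0,"jaw":1},{"dx":0.0084,"dy":-0.0005,"dz":0.0072,"twist":0,"jaw":1},{"dx":0.0088,"dy":-0.0006,"dz":0.0068,"twist":0,"jaw":1},{"dx":0.009,"dy":-0.0006,"dz":0.0065,"twist":0,"jaw":1},{"dx":0.0094,"dy":-0.0005,"dz":0.006,"twist":0,"jaw":1},{"dx":0.0095,"dy":-0.0006,"dz":0.0056,"twist":0,"jaw":1},{"dx":0.0099,"dy":-0.0007,"dz":0.0051,"twist":0,"jaw":1},{"dx":0.01,"dy":-0.0006,"dz":0.0047,"twist":0,"jaw":1},{"dx":0.0103,"dy":-0.0007,"dz":0.0042,"twist":0,"jaw":1},{"dx":0.0104,"dy":-0.0006,"dz":0.0038,"twist":0,"jaw":1},{"dx":0.0106,"dy":-0.0007,"dz":0.0033,"twist":0,"jaw":1},{"dx":0.0107,"dy":-0.0007,"dz":0.0028,"twist":0,"jaw":1},{"dx":0.0109,"dy":-0.0006,"dz":0.0023,"twist":0,"jaw":1},{"dx":0.006,"dy":-0.0004,"dz":0.001,"twist":0,"jaw":1},{"dx":0.0061,"dy":-0.0004,"dz":0.0009,"twist":0,"jaw":1},
```

Emit:
move_arm(
  motion=[
    {"dx": 0.0005, "dy": 0, "dz": 0.011, "twist": 0, "jaw": 1},
    {"dx": 0.001, "dy": 0, "dz": 0.011, "twist": 0, "jaw": 1},
    {"dx": 0.0015, "dy": 0, "dz": 0.011, "twist": 0, "jaw": 1},
    {"dx": 0.002, "dy": 0, "dz": 0.011, "twist": 0, "jaw": 1},
    {"dx": 0.0025, "dy": -0.0004, "dz": 0.011, "twist": 0, "jaw": 1},
    {"dx": 0.003, "dy": 0, "dz": 0.0107, "twist": 0, "jaw": 1},
    {"dx": 0.0035, "dy": -0.0004, "dz": 0.0106, "twist": 0, "jaw": 1},
    {"dx": 0.004, "dy": 0, "dz": 0.0103, "twist": 0, "jaw": 1},
    {"dx": 0.0045, "dy": -0.0006, "dz": 0.0102, "twist": 0, "jaw": 1},
    {"dx": 0.0049, "dy": 0, "dz": 0.01, "twist": 0, "jaw": 1},
  ],
)

```text
t: 3.6
tcp_pos: [0.427, 0.2819, 0.2107]
tcp_rot: [-2.287, -2.152, 0.001]
ft_force: [1.4, 3.9, -3.4]
width: 0.0076
finger_force: 58.5
```

Emit:
move_arm(
  motion=[
    {"dx": 0.0053, "dy": -0.0003, "dz": 0.0098, "twist": 0, "jaw": 1},
    {"dx": 0.0058, "dy": -0.0004, "dz": 0.0095, "twist": 0, "jaw": 1},
    {"dx": 0.0061, "dy": -0.0004, "dz": 0.0092, "twist": 0, "jaw": 1},
    {"dx": 0.0066, "dy": -0.0004, "dz": 0.0089, "twist": 0, "jaw": 1},
    {"dx": 0.007, "dy": -0.0004, "dz": 0.0086, "twist": 0, "jaw": 1},
    {"dx": 0.0074, "dy": -0.0005, "dz": 0.0083, "twist": 0, "jaw": 1},
    {"dx": 0.0077, "dy": -0.0005, "dz": 0.008, "twist": 0, "jaw": 1},
    {"dx": 0.0081, "dy": -0.0005, "dz": 0.0076, "twist": 0, "jaw": 1},
    {"dx": 0.0084, "dy": -0.0005, "dz": 0.0072, "twist": 0, "jaw": 1},
    {"dx": 0.0088, "dy": -0.0006, "dz": 0.0068, "twist": 0, "jaw": 1},
    {"dx": 0.009, "dy": -0.0006, "dz": 0.0065, "twist": 0, "jaw": 1},
  ],
)

```text
t: 4.7
tcp_pos: [0.504, 0.2761, 0.3026]
tcp_rot: [-2.284, -2.15, 0.01]
ft_force: [-13.0, 1.9, 14.1]
width: 0.0074
finger_force: 59.2
```

Emit:
move_arm(
  motion=[
    {"dx": 0.0094, "dy": -0.0005, "dz": 0.006, "twist": 0, "jaw": 1},
    {"dx": 0.0095, "dy": -0.0006, "dz": 0.0056, "twist": 0, "jaw": 1},
    {"dx": 0.0099, "dy": -0.0007, "dz": 0.0051, "twist": 0, "jaw": 1},
    {"dx": 0.01, "dy": -0.0006, "dz": 0.0047, "twist": 0, "jaw": 1},
    {"dx": 0.0103, "dy": -0.0007, "dz": 0.0042, "twist": 0, "jaw": 1},
    {"dx": 0.0104, "dy": -0.0006, "dz": 0.0038, "twist": 0, "jaw": 1},
    {"dx": 0.0106, "dy": -0.0007, "dz": 0.0033, "twist": 0, "jaw": 1},
    {"dx": 0, "dy": 0, "dz": 0, "twist": 0, "jaw": 1},
    {"dx": 0, "dy": 0, "dz": 0, "twist": 0, "jaw": 1},
  ],
)

```text
t: 5.6
tcp_pos: [0.5787, 0.2705, 0.337]
tcp_rot: [2.286, 2.148, 0.001]
ft_force: [-2.5, -2.1, 8.1]
width: 0.0075
finger_force: 62.8
```

Emit:
move_arm(
  motion=[
    {"dx": 0.0107, "dy": -0.0007, "dz": 0.0028, "twist": 0, "jaw": 1},
    {"dx": 0.0109, "dy": -0.0006, "dz": 0.0022, "twist": 0, "jaw": 1},
    {"dx": 0.006, "dy": -0.0004, "dz": 0.001, "twist": 0, "jaw": 1},
    {"dx": 0.006, "dy": -0.0004, "dz": 0.0008, "twist": 0, "jaw": 1},
    {"dx": 0, "dy": 0, "dz": 0, "twist": 0, "jaw": 1},
    {"dx": 0, "dy": 0, "dz": 0, "twist": 0, "jaw": 1},
    {"dx": 0, "dy": 0, "dz": 0, "twist": 0, "jaw": 1},
  ],
)

```text
t: 6.3
tcp_pos: [0.6113, 0.268, 0.344]
tcp_rot: [2.286, 2.149, -0.002]
ft_force: [-3.2, -2.3, 10.0]
width: 0.0073
finger_force: 62.9
```

```bash
python3 - <<'E'
from h import *
from scipy.optimize import least_squares
o=ctrl.get_obs();print(o['tcp_pos'],o['ft_force'])
Q=np.array([(.4013,.1051),(.427,.2107),(.504,.3026),(.5787,.337),(o['tcp_pos'][0],o['tcp_pos'][2])])
r=least_squares(lambda q:np.hypot((Q[:,0]-q[0])/.998,Q[:,1]-q[1])-.2451,[.646,.1]);print(r.x,r.fun)
print(np.arctan2(Q[:,1]-.1,(.646-Q[:,0])/.998)-.0245, np.arccos((.646-Q[:,0])/.998/.2451)-.0245)
b=snap('scene','s2.png');b=cv2.imread('pics/s2.png')[60:220,110:330];cv2.imwrite('pics/s2b.png',cv2.resize(b,None,fx=3.5,fy=3.5,interpolation=cv2.INTER_CUBIC))
E
```

```text
[0.61127678 0.26797571 0.34397237] [-3.24330245 -2.26368445 10.02298841]
[0.64573256 0.10164596] [-0.00015324 -0.00029668  0.00097161 -0.00034928 -0.00032653]
[-0.00370284  0.44271601  0.93403307  1.269087    1.40464184] [       nan 0.43718436 0.92693358 1.26756926 1.40386168]<stdin>:6: RuntimeWarning: invalid value encountered in arccos
```

View pics/s2b.png

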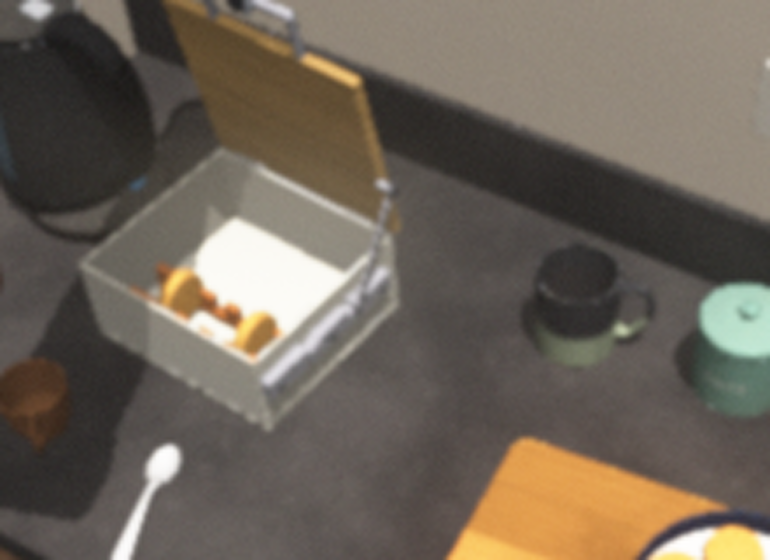

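The lid stands at about 1.404 rad. Both biscuits are visible in the rack, at crop (183,293) and (257,332), and the stay foot is past the rail. Now I lower it onto the notch.

Emit:
move_arm(
  motion=[
    {"dx": -0.0085, "dy": 0.0005, "dz": -0.0014, "twist": 0, "jaw": 1},
    {"dx": -0.009, "dy": 0.0006, "dz": -0.0018, "twist": 0, "jaw": 1},
    {"dx": -0.009, "dy": 0.0006, "dz": -0.002, "twist": 0, "jaw": 1},
    {"dx": -0.0055, "dy": 0.0004, "dz": -0.0014, "twist": 0, "jaw": 1},
    {"dx": -0.003, "dy": 0.0002, "dz": -0.0009, "twist": 0, "jaw": 1},
    {"dx": 0, "dy": 0, "dz": 0, "twist": 0, "jaw": 1},
    {"dx": 0, "dy": 0, "dz": 0, "twist": 0, "jaw": 1},
  ],
)

```text
t: 7.05
tcp_pos: [0.5768, 0.2706, 0.3364]
tcp_rot: [2.285, 2.148, 0.001]
ft_force: [-1.8, -2.5, 10.0]
width: 0.0072
finger_force: 62.9
```

Emit:
move_arm(
  motion=[
    {"dx": -0.002, "dy": 0.0001, "dz": -0.0006, "twist": 0, "jaw": 1},
    {"dx": -0.002, "dy": 0.0001, "dz": -0.0006, "twist": 0, "jaw": 1},
    {"dx": 0, "dy": 0, "dz": 0, "twist": 0, "jaw": 1},
    {"dx": 0, "dy": 0, "dz": 0, "twist": 0, "jaw": 1},
  ],
)

```text
t: 7.45
tcp_pos: [0.5746, 0.2708, 0.3358]
tcp_rot: [2.284, 2.146, 0.006]
ft_force: [-0.0, -2.4, 9.8]
width: 0.0074
finger_force: 62.9
```

Emit:
move_arm(
  motion=[
    {"dx": -0.002, "dy": 0.0001, "dz": -0.0006, "twist": 0, "jaw": 1},
    {"dx": -0.002, "dy": 0.0001, "dz": -0.0006, "twist": 0, "jaw": 1},
    {"dx": 0, "dy": 0, "dz": 0, "twist": 0, "jaw": 1},
    {"dx": 0, "dy": 0, "dz": 0, "twist": 0, "jaw": 1},
  ],
)

```text
t: 7.85
tcp_pos: [0.5726, 0.271, 0.3352]
tcp_rot: [2.282, 2.143, 0.011]
ft_force: [4.6, -2.5, 9.2]
width: 0.0074
finger_force: 62.8
```

```bash
python3 - <<'E'
from h import *
snap('scene','s3.png');b=cv2.imread('pics/s3.png')[95:190,180:240];cv2.imwrite('pics/s3b.png',cv2.resize(b,None,fx=6,fy=6,interpolation=cv2.INTER_CUBIC))
# predicted foot px for upper / lower notch
c=np.array([.646-.0998,.268+.0061]);X=np.array([.998,-.063]);Y=np.array([.063,.998])
for n,x,z in [('up',.018,.073),('low',-.041,.073),('top@1.40',.03,.08)]:
    P=np.r_[c+X*x+Y*-.117,z]; print(n,(w2pix('scene',P)-[180,95])*6)
E
```

```text
up [174.51024922 314.45153514]
low [106.54236399 380.91484925]
top@1.40 [186.81550026 292.49929202]
```

View pics/s3b.png

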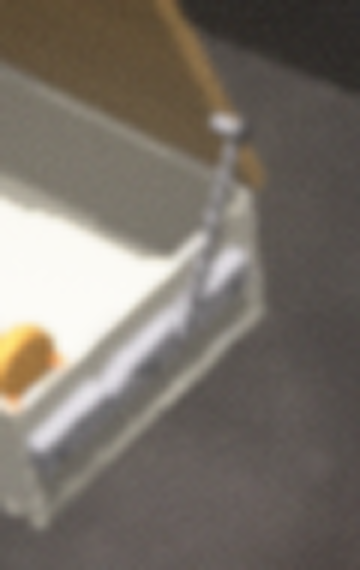

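The stay foot is at crop (190,322), at the predicted upper notch (175,314). Releasing.

Emit:
move_arm(
  motion=[
    {"dx": 0.003, "dy": 0, "dz": 0, "twist": 0, "jaw": 1},
    {"dx": 0, "dy": 0, "dz": 0, "twist": 0, "jaw": 0.8},
    {"dx": 0, "dy": 0, "dz": 0, "twist": 0, "jaw": 0.6},
    {"dx": 0, "dy": 0, "dz": 0, "twist": 0, "jaw": 0.3},
    {"dx": 0, "dy": 0, "dz": 0, "twist": 0, "jaw": 0.3},
    {"dx": 0, "dy": 0, "dz": 0, "twist": 0, "jaw": 0.3},
    {"dx": 0, "dy": 0, "dz": 0.02, "twist": 0, "jaw": 0.3},
    {"dx": 0, "dy": 0, "dz": 0.03, "twist": 0, "jaw": 0.3},
    {"dx": 0, "dy": 0, "dz": 0.03, "twist": 0, "jaw": 0.3},
  ],
)

```text
t: 8.8
tcp_pos: [0.5707, 0.2726, 0.4096]
tcp_rot: [-2.287, -2.152, 0.005]
ft_force: [0.4, -0.0, 0.4]
width: 0.0297
finger_force: 0.0
```

Emit:
move_arm(
  motion=[
    {"dx": -0.035, "dy": 0.005, "dz": 0, "twist": 8.2, "jaw": 0.2},
    {"dx": -0.035, "dy": 0.005, "dz": 0, "twist": 8.2, "jaw": 0.2},
    {"dx": -0.02, "dy": 0.005, "dz": 0, "twist": 8.2, "jaw": 0.2},
    {"dx": 0, "dy": 0.005, "dz": -0.02, "twist": 8.2, "jaw": 0.2},
    {"dx": 0, "dy": 0.005, "dz": -0.02, "twist": 8.2, "jaw": 0.2},
    {"dx": 0, "dy": 0.005, "dz": -0.02, "twist": 8.2, "jaw": 0.2},
    {"dx": 0, "dy": 0.005, "dz": -0.02, "twist": 8.2, "jaw": 0.2},
    {"dx": 0, "dy": 0.005, "dz": -0.02, "twist": 8.2, "jaw": 0.2},
    {"dx": 0, "dy": 0.005, "dz": -0.03, "twist": 8.2, "jaw": 0.2},
    {"dx": 0, "dy": 0.005, "dz": -0.03, "twist": 8.2, "jaw": 0.2},
    {"dx": 0, "dy": 0.002, "dz": -0.02, "twist": 8.0, "jaw": 0.2},
    {"dx": 0, "dy": 0, "dz": 0, "twist": 0, "jaw": 0.2},
    {"dx": 0, "dy": 0, "dz": 0, "twist": 0, "jaw": 0.2},
  ],
)

```text
t: 10.1
tcp_pos: [0.4811, 0.3247, 0.2299]
tcp_rot: [-0.1, -3.139, 0.002]
ft_force: [0.5, -0.5, -0.7]
width: 0.0343
finger_force: 0.0
```

```bash
python3 - <<'E'
from h import *
t=T(); np.save('t2.npy',t); snap('wrist','w3.png'); print(t.round(4))
b=cv2.imread('pics/w3.png');cv2.imwrite('pics/w3b.png',cv2.resize(b,(800,600),interpolation=cv2.INTER_CUBIC))
E
```

```text
[[-9.980e-01  6.360e-02 -1.200e-03  4.811e-01]
 [ 6.360e-02  9.980e-01 -9.000e-04  3.247e-01]
 [ 1.100e-03 -1.000e-03 -1.000e+00  2.299e-01]
 [ 0.000e+00  0.000e+00  0.000e+00  1.000e+00]]
```

View pics/w3b.png

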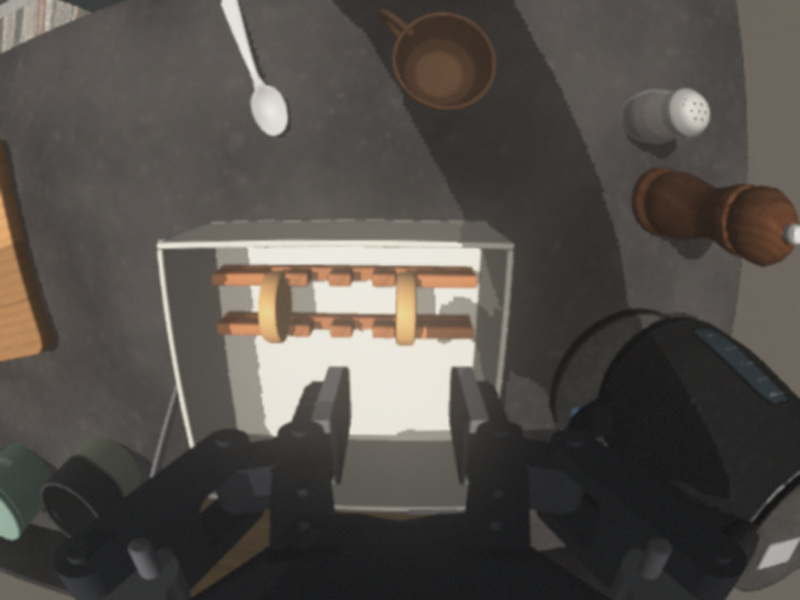

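Biscuit b is on the right at (405,272..345), biscuit a at (272,..). The bin is open, with combs at rows 275 and 325.

```bash
python3 - <<'E'
from h import *
t=np.load('t2.npy');s=.64
for n,u,v,z in [('near end',405,272,.05),('far end',405,346,.04),('mid68',405,310,.068),('comb',400,279,.039),('comb',395,330,.039),('rim',158,245,.1),('rim',512,245,.1)]:
    print(n,wray(u*s,v*s,z,t).round(4))
E
```

```text
near end [0.4808 0.3287 0.05  ]
far end [0.5399 0.3253 0.04  ]
mid68 [0.5023 0.3272 0.068 ]
comb [0.4884 0.3248 0.039 ]
comb [0.527  0.3186 0.039 ]
rim [0.4399 0.1764 0.1   ]
rim [0.456  0.3918 0.1   ]
```

Emit:
move_arm(
  motion=[
    {"dx": 0.014, "dy": 0.001, "dz": -0.03, "twist": 0, "jaw": 0.2},
    {"dx": 0.014, "dy": 0.0005, "dz": -0.03, "twist": 0, "jaw": 0.2},
    {"dx": 0, "dy": 0, "dz": -0.04, "twist": 0, "jaw": 0.2},
    {"dx": 0, "dy": 0, "dz": -0.03, "twist": 0, "jaw": 0.2},
    {"dx": 0, "dy": 0, "dz": -0.025, "twist": 0, "jaw": 0.2},
    {"dx": 0, "dy": 0, "dz": -0.014, "twist": 0, "jaw": 0.2},
    {"dx": 0, "dy": 0, "dz": -0.006, "twist": 0, "jaw": 0.2},
    {"dx": 0, "dy": 0, "dz": 0, "twist": 0, "jaw": 0.5},
    {"dx": 0, "dy": 0, "dz": 0, "twist": 0, "jaw": 0.8},
    {"dx": 0, "dy": 0, "dz": 0, "twist": 0, "jaw": 1},
    {"dx": 0, "dy": 0, "dz": 0, "twist": 0, "jaw": 1},
    {"dx": 0, "dy": 0, "dz": 0, "twist": 0, "jaw": 1},
  ],
)

```text
t: 11.35
tcp_pos: [0.5105, 0.3268, 0.0565]
tcp_rot: [0.096, 3.138, 0.001]
ft_force: [0.4, -1.4, 3.2]
width: 0.0127
finger_force: 62.0
```

Emit:
move_arm(
  motion=[
    {"dx": 0, "dy": 0, "dz": 0.02, "twist": 0, "jaw": 1},
    {"dx": 0, "dy": 0, "dz": 0.03, "twist": 0, "jaw": 1},
    {"dx": 0, "dy": 0, "dz": 0.04, "twist": 0, "jaw": 1},
    {"dx": -0.005, "dy": 0, "dz": 0.04, "twist": 0, "jaw": 1},
    {"dx": -0.005, "dy": -0.01, "dz": 0.035, "twist": 0, "jaw": 1},
    {"dx": -0.005, "dy": -0.02, "dz": 0.01, "twist": 0, "jaw": 1},
    {"dx": -0.005, "dy": -0.03, "dz": 0, "twist": 0, "jaw": 1},
    {"dx": -0.005, "dy": -0.04, "dz": 0, "twist": 0, "jaw": 1},
    {"dx": -0.005, "dy": -0.04, "dz": 0, "twist": 0, "jaw": 1},
    {"dx": -0.005, "dy": -0.04, "dz": 0, "twist": 0, "jaw": 1},
    {"dx": -0.005, "dy": -0.04, "dz": 0, "twist": 0, "jaw": 1},
    {"dx": -0.005, "dy": -0.04, "dz": 0, "twist": 0, "jaw": 1},
    {"dx": -0.005, "dy": -0.04, "dz": 0, "twist": 0, "jaw": 1},
    {"dx": -0.01, "dy": -0.04, "dz": 0, "twist": 0, "jaw": 1},
    {"dx": -0.01, "dy": -0.04, "dz": 0, "twist": 0, "jaw": 1},
    {"dx": -0.01, "dy": -0.04, "dz": 0, "twist": 0, "jaw": 1},
    {"dx": 0, "dy": -0.03, "dz": 0, "twist": 0, "jaw": 1},
    {"dx": 0, "dy": -0.012, "dz": 0, "twist": 0, "jaw": 1},
    {"dx": 0, "dy": 0, "dz": 0, "twist": 0, "jaw": 1},
    {"dx": 0, "dy": 0, "dz": 0, "twist": 0, "jaw": 1},
  ],
)

```text
t: 13.35
tcp_pos: [0.4294, -0.1348, 0.23]
tcp_rot: [-0.095, -3.14, -0.002]
ft_force: [-0.8, -0.6, -0.2]
width: 0.0126
finger_force: 61.5
```

Emit:
move_arm(
  motion=[
    {"dx": 0, "dy": 0, "dz": -0.04, "twist": 0, "jaw": 1},
    {"dx": 0, "dy": 0, "dz": -0.04, "twist": 0, "jaw": 1},
    {"dx": 0, "dy": 0, "dz": -0.04, "twist": 0, "jaw": 1},
    {"dx": 0, "dy": 0, "dz": -0.03, "twist": 0, "jaw": 1},
    {"dx": 0, "dy": 0, "dz": -0.01, "twist": 0, "jaw": 1},
    {"dx": 0, "dy": 0, "dz": -0.003, "twist": 0, "jaw": 1},
    {"dx": 0, "dy": 0, "dz": 0, "twist": 0, "jaw": 1},
    {"dx": 0, "dy": 0, "dz": 0, "twist": 0, "jaw": 1},
  ],
)

```text
t: 14.15
tcp_pos: [0.4311, -0.1361, 0.0688]
tcp_rot: [0.095, 3.137, -0.002]
ft_force: [0.3, -0.3, 0.8]
width: 0.0128
finger_force: 61.5
```

Emit:
move_arm(
  motion=[
    {"dx": 0, "dy": 0, "dz": -0.001, "twist": 0, "jaw": 1},
    {"dx": 0, "dy": 0, "dz": 0, "twist": 0, "jaw": 1},
    {"dx": 0, "dy": 0, "dz": 0, "twist": 0, "jaw": 1},
  ],
)

```text
t: 14.45
tcp_pos: [0.4299, -0.1359, 0.0667]
tcp_rot: [0.096, 3.139, -0.001]
ft_force: [0.8, -0.4, -0.3]
width: 0.0129
finger_force: 61.5
```

Emit:
move_arm(
  motion=[
    {"dx": 0, "dy": 0, "dz": -0.002, "twist": 0, "jaw": 1},
    {"dx": 0, "dy": 0, "dz": 0, "twist": 0, "jaw": 1},
    {"dx": 0, "dy": 0, "dz": 0, "twist": 0, "jaw": 1},
  ],
)

```text
t: 14.75
tcp_pos: [0.4299, -0.1359, 0.0645]
tcp_rot: [0.096, 3.139, -0.001]
ft_force: [-0.9, -0.7, 3.0]
width: 0.0128
finger_force: 62.1
```

Emit:
move_arm(
  motion=[
    {"dx": 0, "dy": 0, "dz": 0, "twist": 0, "jaw": 0.6},
    {"dx": 0, "dy": 0, "dz": 0, "twist": 0, "jaw": 0.2},
    {"dx": 0, "dy": 0, "dz": 0, "twist": 0, "jaw": -0.3},
    {"dx": 0, "dy": 0.005, "dz": 0, "twist": 0, "jaw": -0.8},
    {"dx": 0, "dy": 0.012, "dz": 0, "twist": 0, "jaw": -0.8},
    {"dx": 0, "dy": 0.01, "dz": 0, "twist": 0, "jaw": -0.8},
    {"dx": 0, "dy": 0.008, "dz": 0, "twist": 0, "jaw": -0.8},
    {"dx": 0, "dy": 0.008, "dz": 0, "twist": 0, "jaw": -0.8},
    {"dx": 0, "dy": 0.008, "dz": 0, "twist": 0, "jaw": -0.8},
    {"dx": 0, "dy": 0.004, "dz": 0, "twist": 0, "jaw": -0.8},
    {"dx": 0, "dy": 0, "dz": 0, "twist": 0, "jaw": -0.8},
    {"dx": 0, "dy": 0, "dz": 0.03, "twist": 0, "jaw": -0.8},
    {"dx": 0, "dy": 0, "dz": 0.04, "twist": 0, "jaw": -0.8},
    {"dx": 0, "dy": 0, "dz": 0.04, "twist": 0, "jaw": -0.8},
    {"dx": 0, "dy": 0, "dz": 0.04, "twist": 0, "jaw": -0.8},
    {"dx": 0, "dy": 0, "dz": 0, "twist": 0, "jaw": -0.8},
    {"dx": 0, "dy": 0, "dz": 0, "twist": 0, "jaw": -0.8},
  ],
)

```text
t: 16.45
tcp_pos: [0.4303, -0.0812, 0.2152]
tcp_rot: [0.096, 3.137, -0.002]
ft_force: [-1.2, -0.3, 0.6]
width: 0.0767
finger_force: 0.0
```

```bash
python3 - <<'E'
from h import *
t=T(); np.save('t3.npy',t); snap('wrist','w4.png'); print(t.round(4)); snap('top','t4.png')
b=cv2.imread('pics/w4.png');a=cv2.imread('pics/t4.png')[170:290,225:385]
cv2.imwrite('pics/w4b.png',np.vstack([cv2.resize(b,(448,336)),cv2.resize(a,(448,264),interpolation=cv2.INTER_CUBIC)]))
E
```

```text
[[-0.9981  0.0613  0.0028  0.4303]
 [ 0.0613  0.9981 -0.0011 -0.0812]
 [-0.0029 -0.001  -1.      0.2152]
 [ 0.      0.      0.      1.    ]]
```

View pics/w4b.png

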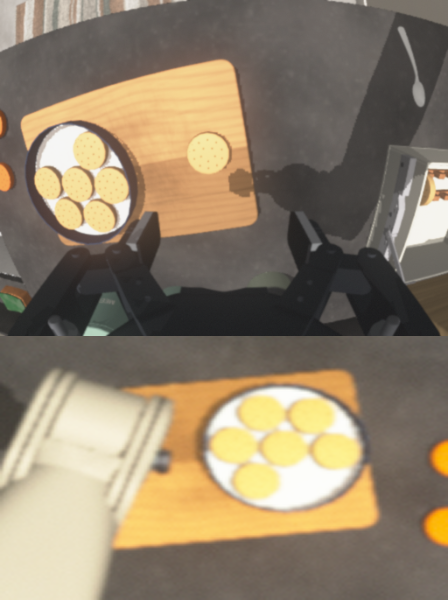

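The biscuit lies flat on the bare board at composite (209,153), i.e. wrist px ≈ (239,175). The tin is undisturbed.

```bash
python3 - <<'E'
from h import *
t=np.load('t3.npy');b=cv2.imread('pics/w4.png');f=512/448
def centre(u,v):
    x0,y0=int(u)-40,int(v)-40; c=cv2.resize(b[y0:y0+80,x0:x0+80],None,fx=4,fy=4,interpolation=cv2.INTER_CUBIC)
    g=cv2.medianBlur(cv2.cvtColor(c,cv2.COLOR_BGR2GRAY),9)
    H=cv2.HoughCircles(g,cv2.HOUGH_GRADIENT,2,300,param1=60,param2=15,minRadius=72,maxRadius=115)
    return None if H is None else (x0+H[0,0,0]/4,y0+H[0,0,1]/4,H[0,0,2]/4)
for u,v in [(209,153),(91,150),(48,183),(78,184),(111,184),(69,214),(99,215)]:
    r=centre(u*f,v*f); z=.036 if u==209 else .039
    print((u*f,v*f),np.round(r,1) if r else r, wray(u*f,v*f,z,t)[:2].round(4), wray(r[0],r[1],z,t)[:2].round(4) if r else '')
E
```

```text
(238.85714285714283, 174.85714285714286) [237.2 175.8  23.3] [ 0.4301 -0.099 ] [ 0.4309 -0.1009]
(104.0, 171.42857142857142) [101.8 174.2  21.8] [ 0.4138 -0.2562] [ 0.4169 -0.26  ]
(54.857142857142854, 209.14285714285714) [ 42.8 215.2  26.2] [ 0.4569 -0.3464] [ 0.4648 -0.3725]
(89.14285714285714, 210.28571428571428) [ 76.8 217.8  28.4] [ 0.4606 -0.2894] [ 0.4699 -0.3122]
(126.85714285714285, 210.28571428571428) [119.8 217.2  26.8] [ 0.4628 -0.2351] [ 0.4712 -0.2469]
(78.85714285714285, 244.57142857142856) [ 68.8 251.2  24.6] [ 0.5082 -0.3211] [ 0.5187 -0.343 ]
(113.14285714285714, 245.7142857142857) [119.2 237.2  28.4] [ 0.5095 -0.2663] [ 0.4977 -0.2542]
```

```bash
python3 - <<'E'
from h import *
p=ctrl.camera_params('wrist');K=np.array(p['camera_matrix']);M=np.array(p['T_tool_cam']);print(ctrl.tip_reach,ctrl.get_obs()['width'])
def ray(u,v):
    a=np.array([(u-K[0,2])/K[0,0],(v-K[1,2])/K[1,1]]);r=np.linalg.norm(a)
    return M[:3,:3]@np.r_[a/r*np.sin(r),np.cos(r)],M[:3,3]
for n,u,v,w in [('w1',172,247,.0854),('w1',341,246,.0854),('w2',227,237,.030),('w2',286,236,.030),('w3',222.7,234.9,.0343),('w3',289.3,234.9,.0343),('w4',180,243,.0767),('w4',330,243,.0767)]:
    d,o=ray(u,v); y=np.sign(u-255)*w/2; s=(y-o[1])/d[1]; print(n,w,(o+d*s).round(4), 'at x=.011:',(o+d*(.011-o[0])/d[0]).round(4))
E
```

```text
0.011 0.07700560637817491
w1 0.0854 [ 0.0059 -0.0427  0.0013] at x=.011: [ 0.011  -0.0396 -0.0083]
w1 0.0854 [ 0.0086  0.0427 -0.0027] at x=.011: [ 0.011   0.0412 -0.0073]
w2 0.03 [ 0.0071 -0.015   0.0118] at x=.011: [ 0.011  -0.0142  0.0038]
w2 0.03 [ 0.0135  0.015  -0.0002] at x=.011: [0.011  0.0156 0.005 ]
w3 0.0343 [ 0.0088 -0.0172  0.0109] at x=.011: [ 0.011  -0.0166  0.0062]
w3 0.0343 [0.012  0.0172 0.0042] at x=.011: [0.011  0.0174 0.0062]
w4 0.0767 [ 0.008  -0.0384  0.002 ] at x=.011: [ 0.011  -0.0366 -0.0039]
w4 0.0767 [0.0077 0.0384 0.0028] at x=.011: [ 0.011   0.0365 -0.0037]
```

Emit:
move_arm(
  motion=[
    {"dx": 0, "dy": -0.005, "dz": 0, "twist": 7.5, "jaw": -0.7},
    {"dx": 0, "dy": -0.005, "dz": 0, "twist": 7.5, "jaw": -0.7},
    {"dx": 0, "dy": -0.005, "dz": 0, "twist": 7.5, "jaw": -0.7},
    {"dx": 0, "dy": -0.0043, "dz": 0, "twist": 7.2, "jaw": -0.7},
    {"dx": 0, "dy": 0, "dz": -0.04, "twist": 0, "jaw": -0.7},
    {"dx": 0, "dy": 0, "dz": -0.04, "twist": 0, "jaw": -0.7},
    {"dx": 0, "dy": 0, "dz": -0.04, "twist": 0, "jaw": -0.7},
    {"dx": 0, "dy": 0, "dz": -0.03, "twist": 0, "jaw": -0.7},
    {"dx": 0, "dy": 0, "dz": -0.02, "twist": 0, "jaw": -0.7},
    {"dx": 0, "dy": 0, "dz": 0, "twist": 0, "jaw": -0.7},
    {"dx": 0, "dy": 0, "dz": 0, "twist": 0, "jaw": -0.7},
  ],
)

```text
t: 17.65
tcp_pos: [0.428, -0.0994, 0.043]
tcp_rot: [0.711, -3.057, -0.003]
ft_force: [0.2, 0.5, 0.0]
width: 0.0724
finger_force: 0.0
```

Emit:
move_arm(
  motion=[
    {"dx": 0.002, "dy": -0.001, "dz": -0.006, "twist": 0, "jaw": -0.7},
    {"dx": 0, "dy": 0, "dz": -0.005, "twist": 0, "jaw": -0.7},
    {"dx": 0, "dy": 0, "dz": 0, "twist": 0, "jaw": -0.7},
    {"dx": 0, "dy": 0, "dz": 0, "twist": 0, "jaw": -0.7},
  ],
)

```text
t: 18.05
tcp_pos: [0.4317, -0.101, 0.0334]
tcp_rot: [-0.712, 3.059, -0.0]
ft_force: [0.4, 0.4, -0.2]
width: 0.0727
finger_force: 0.0
```

Emit:
move_arm(
  motion=[
    {"dx": -0.001, "dy": 0, "dz": -0.002, "twist": 0, "jaw": -0.6},
    {"dx": 0, "dy": 0, "dz": 0, "twist": 0, "jaw": -0.4},
    {"dx": 0, "dy": 0, "dz": 0, "twist": 0, "jaw": -0.2},
    {"dx": 0, "dy": 0, "dz": 0, "twist": 0, "jaw": 0.2},
    {"dx": 0, "dy": 0, "dz": 0, "twist": 0, "jaw": 0.2},
    {"dx": 0, "dy": 0, "dz": 0, "twist": 0, "jaw": 0.2},
  ],
)

```text
t: 18.65
tcp_pos: [0.4304, -0.1009, 0.0318]
tcp_rot: [0.712, -3.06, -0.0]
ft_force: [-1.8, 0.9, 7.1]
width: 0.0513
finger_force: 61.2
```

Emit:
move_arm(
  motion=[
    {"dx": 0, "dy": 0, "dz": 0.01, "twist": 0, "jaw": 0.2},
    {"dx": 0, "dy": 0, "dz": 0.03, "twist": 0, "jaw": 0.2},
    {"dx": 0, "dy": 0, "dz": 0.04, "twist": 0, "jaw": 0.2},
    {"dx": 0, "dy": 0, "dz": 0.04, "twist": 0, "jaw": 0.2},
    {"dx": 0, "dy": 0, "dz": 0.04, "twist": 0, "jaw": 0.2},
    {"dx": 0.008, "dy": -0.02, "dz": 0.01, "twist": 0, "jaw": 0.2},
    {"dx": 0.008, "dy": -0.03, "dz": 0, "twist": 0, "jaw": 0.2},
    {"dx": 0.008, "dy": -0.04, "dz": 0, "twist": 0, "jaw": 0.2},
    {"dx": 0.008, "dy": -0.04, "dz": 0, "twist": 0, "jaw": 0.2},
    {"dx": 0.008, "dy": -0.04, "dz": 0, "twist": 0, "jaw": 0.2},
    {"dx": 0.005, "dy": -0.02, "dz": 0, "twist": 0, "jaw": 0.2},
    {"dx": 0, "dy": -0.01, "dz": 0, "twist": 0, "jaw": 0.2},
    {"dx": 0, "dy": 0, "dz": 0, "twist": 0, "jaw": 0.2},
    {"dx": 0, "dy": 0, "dz": 0, "twist": 0, "jaw": 0.2},
    {"dx": 0, "dy": 0, "dz": 0, "twist": 0, "jaw": 0.2},
  ],
)

```text
t: 20.15
tcp_pos: [0.475, -0.2994, 0.2011]
tcp_rot: [0.714, -3.059, -0.001]
ft_force: [0.3, 0.5, -0.1]
width: 0.0512
finger_force: 62.6
```

```bash
python3 - <<'E'
from h import *
t=T(); np.save('t5.npy',t); snap('wrist','w5.png'); print(t.round(4),ctrl.get_obs()['width'])
b=cv2.imread('pics/w5.png');cv2.imwrite('pics/w5b.png',cv2.resize(b,(800,600),interpolation=cv2.INTER_CUBIC))
E
```

```text
[[-8.967e-01 -4.427e-01 -6.000e-04  4.750e-01]
 [-4.427e-01  8.967e-01  8.000e-04 -2.994e-01]
 [ 2.000e-04  1.000e-03 -1.000e+00  2.011e-01]
 [ 0.000e+00  0.000e+00  0.000e+00  1.000e+00]] 0.05103981634746351
```

View pics/w5b.png

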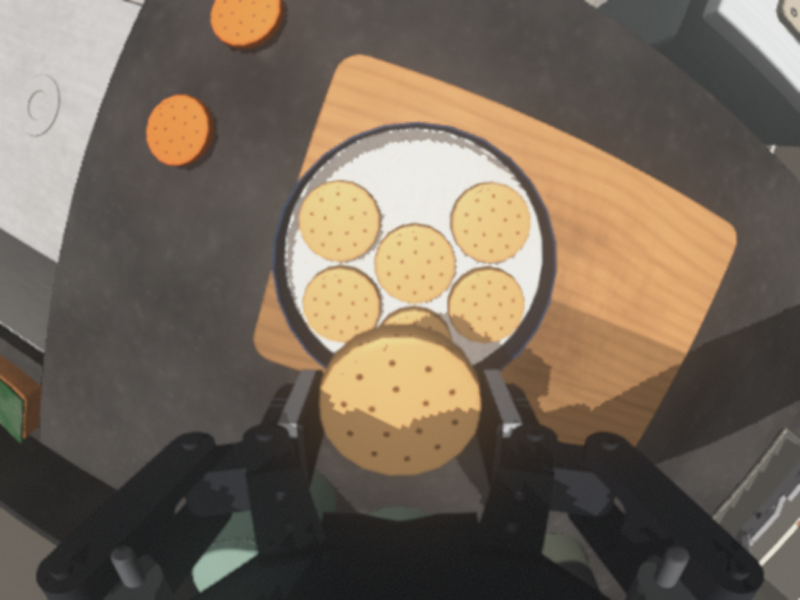

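The held biscuit is level at (400,402). The packed ones are at (340,221), (490,223), (415,263), (341,304) and (486,304), and the gap is at about (415,180). The orange look-alikes at upper left stay out of it.

```bash
python3 - <<'E'
from h import *
from scipy.optimize import least_squares
t=np.load('t5.npy');s=.64
C=[(415,263),(340,221),(490,223),(341,304),(486,304)]
P=np.array([wray(u*s,v*s,.039,t)[:2] for u,v in C]);print(P.round(4))
def model(q):
    a=q[2]+np.array([-1,1,-2,2])*np.pi/3*1
    return np.vstack([q[:2],q[:2]+.057*np.c_[np.cos(a),np.sin(a)]])
for sg in (1,-1):
    def f(q):
        M=model(q); 
        if sg<0: M=M[[0,2,1,4,3]]
        return (M-P).ravel()
    r=least_squares(f,[.46,-.297,3.6]);q=r.x
    print(r.cost,q.round(4),r.fun.round(4),'gap',(q[:2]+.057*np.array([np.cos(q[2]),np.sin(q[2])])).round(4))
for zt in (-.004,0.,-.008):
    w=wray(400*s,402*s,t[2,3]-zt,t); print(zt,(np.linalg.inv(t)@np.r_[w,1])[:3].round(4))
for u in (320,481): 
    w=wray(u*s,402*s,t[2,3]+.004,t); print((np.linalg.inv(t)@np.r_[w,1])[:3].round(4))
E
```

```text
[[ 0.4608 -0.2949]
 [ 0.4572 -0.35  ]
 [ 0.4156 -0.2637]
 [ 0.5073 -0.3264]
 [ 0.4644 -0.2396]]
0.00626375901696365 [ 0.4611 -0.2949  6.7402] [ 0.0003 -0.      0.0512  0.0233  0.0493  0.0257 -0.05   -0.0254 -0.0507
 -0.0236] gap [ 0.5122 -0.2697]
5.494586444907824e-06 [ 0.4611 -0.2949  3.5946] [ 0.0003 -0.     -0.0002 -0.0018 -0.0018  0.0007  0.001  -0.0004  0.0007
  0.0016] gap [ 0.4098 -0.3198]
-0.004 [ 0.0038  0.0003 -0.004 ]
0.0 [0.0015 0.0003 0.    ]
-0.008 [ 0.0061  0.0003 -0.008 ]
[ 0.0034 -0.0249 -0.004 ]
[ 0.0034  0.0258 -0.004 ]
```

```bash
python3 - <<'E'
from h import *
b=cv2.imread('pics/w5.png'); g=b[:,:,2].astype(int)
for c in (235,244,256,268): print(c,'up',[(r,g[r,c]) for r in range(200,222)],'\n dn',[(r,g[r,c]) for r in range(296,310)])
print('row258 L',[(c,g[258,c]) for c in range(198,214)],'R',[(c,g[258,c]) for c in range(300,316)])
p=ctrl.camera_params('wrist');K=np.array(p['camera_matrix']);Mi=np.linalg.inv(np.array(p['T_tool_cam']))
def proj(P):
    q=(Mi@np.c_[P,np.ones(len(P))].T)[:3];r=np.hypot(q[0],q[1]);a=np.arctan2(r,q[2])
    return np.c_[K[0,2]+K[0,0]*a*q[0]/r,K[1,2]+K[0,0]*a*q[1]/r]
ph=np.linspace(0,2*np.pi,121)
for rho in (.003,.005):
  for x0 in (0,.002,.004):
    for zm in (.001,.003,.005):
        A=[]
        for e in np.linspace(-np.pi/2,np.pi/2,21):
            R=.027-rho+rho*np.cos(e);z=zm+np.sign(e)*(.007-rho)+rho*np.sin(e)
            A.append(proj(np.c_[x0+R*np.cos(ph),.0003+R*np.sin(ph),0*ph+z]))
        A=np.vstack(A);print(rho,x0,zm,'rows',A[:,1].min().round(1),A[:,1].max().round(1),'cols',A[:,0].min().round(1),A[:,0].max().round(1))
E
```

```text
235 up [(200, np.int64(231)), (201, np.int64(226)), (202, np.int64(227)), (203, np.int64(232)), (204, np.int64(234)), (205, np.int64(235)), (206, np.int64(234)), (207, np.int64(234)), (208, np.int64(234)), (209, np.int64(231)), (210, np.int64(219)), (211, np.int64(182)), (212, np.int64(148)), (213, np.int64(141)), (214, np.int64(144)), (215, np.int64(149)), (216, np.int64(155)), (217, np.int64(159)), (218, np.int64(165)), (219, np.int64(195)), (220, np.int64(225)), (221, np.int64(233))] 
 dn [(296, np.int64(152)), (297, np.int64(151)), (298, np.int64(150)), (299, np.int64(143)), (300, np.int64(123)), (301, np.int64(97)), (302, np.int64(85)), (303, np.int64(84)), (304, np.int64(84)), (305, np.int64(82)), (306, np.int64(82)), (307, np.int64(83)), (308, np.int64(82)), (309, np.int64(83))]
244 up [(200, np.int64(180)), (201, np.int64(198)), (202, np.int64(215)), (203, np.int64(223)), (204, np.int64(219)), (205, np.int64(201)), (206, np.int64(175)), (207, np.int64(152)), (208, np.int64(141)), (209, np.int64(139)), (210, np.int64(142)), (211, np.int64(146)), (212, np.int64(150)), (213, np.
[... 3012 characters left out ...]
03 rows 200.7 301.1 cols 202.1 309.8
0.003 0.002 0.005 rows 199.4 298.8 cols 202.7 309.1
0.003 0.004 0.001 rows 198.1 300.5 cols 201.2 310.7
0.003 0.004 0.003 rows 196.9 298.2 cols 201.8 310.1
0.003 0.004 0.005 rows 195.6 296.0 cols 202.5 309.4
0.005 0 0.001 rows 207.1 304.7 cols 202.4 309.5
0.005 0 0.003 rows 205.7 302.5 cols 203.0 308.9
0.005 0 0.005 rows 204.3 300.2 cols 203.6 308.2
0.005 0.002 0.001 rows 203.2 301.9 cols 202.1 309.8
0.005 0.002 0.003 rows 201.8 299.6 cols 202.7 309.2
0.005 0.002 0.005 rows 200.5 297.4 cols 203.3 308.5
0.005 0.004 0.001 rows 199.2 299.0 cols 201.8 310.1
0.005 0.004 0.003 rows 197.9 296.7 cols 202.4 309.5
0.005 0.004 0.005 rows 196.7 294.5 cols 203.0 308.8
```

Emit:
move_arm(
  motion=[
    {"dx": -0.02, "dy": -0.007, "dz": 0, "twist": 0, "jaw": 0.2},
    {"dx": -0.02, "dy": -0.007, "dz": -0.02, "twist": 0, "jaw": 0.2},
    {"dx": -0.02, "dy": -0.0053, "dz": -0.03, "twist": 0, "jaw": 0.2},
    {"dx": -0.005, "dy": -0.002, "dz": -0.03, "twist": 0, "jaw": 0.2},
    {"dx": 0, "dy": 0, "dz": -0.03, "twist": 0, "jaw": 0.2},
    {"dx": 0, "dy": 0, "dz": -0.02, "twist": 0, "jaw": 0.2},
    {"dx": 0, "dy": 0, "dz": -0.01, "twist": 0, "jaw": 0.2},
    {"dx": 0, "dy": 0, "dz": 0, "twist": 0, "jaw": 0.2},
    {"dx": 0, "dy": 0, "dz": 0, "twist": 0, "jaw": 0.2},
    {"dx": 0, "dy": 0, "dz": 0, "twist": 0, "jaw": 0.2},
  ],
)

```text
t: 21.2
tcp_pos: [0.4116, -0.323, 0.0626]
tcp_rot: [-0.713, 3.058, -0.004]
ft_force: [-0.5, -0.2, 0.2]
width: 0.0515
finger_force: 62.6
```

Emit:
move_arm(
  motion=[
    {"dx": 0, "dy": 0, "dz": -0.008, "twist": 0, "jaw": 0.2},
    {"dx": 0, "dy": 0, "dz": 0, "twist": 0, "jaw": 0.2},
    {"dx": 0, "dy": 0, "dz": 0, "twist": 0, "jaw": 0.2},
    {"dx": 0, "dy": 0, "dz": 0, "twist": 0, "jaw": 0.2},
  ],
)

```text
t: 21.6
tcp_pos: [0.4104, -0.3223, 0.0532]
tcp_rot: [-0.712, 3.06, -0.0]
ft_force: [-0.1, 0.2, 0.1]
width: 0.0515
finger_force: 62.6
```

Emit:
move_arm(
  motion=[
    {"dx": 0, "dy": 0.001, "dz": -0.003, "twist": 0, "jaw": 0.2},
    {"dx": 0, "dy": 0, "dz": -0.003, "twist": 0, "jaw": 0.2},
    {"dx": 0, "dy": 0, "dz": -0.001, "twist": 0, "jaw": 0.2},
    {"dx": 0, "dy": 0, "dz": 0, "twist": 0, "jaw": 0.2},
    {"dx": 0, "dy": 0, "dz": 0, "twist": 0, "jaw": 0.2},
  ],
)

```text
t: 22.1
tcp_pos: [0.4104, -0.3212, 0.046]
tcp_rot: [0.712, -3.06, -0.0]
ft_force: [0.0, 0.0, 0.3]
width: 0.0507
finger_force: 62.6
```

Emit:
move_arm(
  motion=[
    {"dx": 0, "dy": 0, "dz": -0.001, "twist": 0, "jaw": 0.2},
    {"dx": 0, "dy": 0, "dz": 0, "twist": 0, "jaw": 0.2},
    {"dx": 0, "dy": 0, "dz": 0, "twist": 0, "jaw": 0.2},
  ],
)

```text
t: 22.4
tcp_pos: [0.4104, -0.3212, 0.0451]
tcp_rot: [-0.712, 3.06, -0.0]
ft_force: [1.2, -0.2, 0.1]
width: 0.0512
finger_force: 62.6
```

Emit:
move_arm(
  motion=[
    {"dx": 0, "dy": 0, "dz": -0.001, "twist": 0, "jaw": 0.2},
    {"dx": 0, "dy": 0, "dz": 0, "twist": 0, "jaw": 0.2},
    {"dx": 0, "dy": 0, "dz": 0, "twist": 0, "jaw": -0.45},
    {"dx": 0, "dy": 0, "dz": 0, "twist": 0, "jaw": -0.45},
    {"dx": 0, "dy": 0, "dz": 0, "twist": 0, "jaw": -0.45},
    {"dx": 0, "dy": 0, "dz": 0, "twist": 0, "jaw": -0.45},
    {"dx": 0, "dy": 0, "dz": 0.02, "twist": 0, "jaw": -0.45},
    {"dx": 0.01, "dy": 0.005, "dz": 0.04, "twist": 0, "jaw": -0.45},
    {"dx": 0.02, "dy": 0.01, "dz": 0.04, "twist": 0, "jaw": -0.45},
    {"dx": 0.03, "dy": 0.015, "dz": 0.04, "twist": 0, "jaw": -0.45},
    {"dx": 0.005, "dy": 0, "dz": 0.015, "twist": 0, "jaw": -0.45},
    {"dx": 0, "dy": 0, "dz": 0, "twist": 0, "jaw": -0.45},
    {"dx": 0, "dy": 0, "dz": 0, "twist": 0, "jaw": -0.45},
  ],
)

```text
t: 23.7
tcp_pos: [0.4737, -0.2916, 0.1968]
tcp_rot: [0.712, -3.059, -0.001]
ft_force: [-0.2, 0.4, -0.8]
width: 0.0615
finger_force: 0.0
```

```bash
python3 - <<'E'
from h import *
t=T(); np.save('t6.npy',t); snap('wrist','w6.png'); snap('scene','s6.png');print(t[:3,3].round(4))
# compare w6 with w5: circle of each biscuit via edge fit
b=cv2.imread('pics/w6.png');g=cv2.GaussianBlur(b,(0,0),1)
hsv=cv2.cvtColor(g,cv2.COLOR_BGR2HSV); m=cv2.inRange(hsv,(10,70,150),(30,255,255))
x=cv2.distanceTransform(m,cv2.DIST_L2,5)
pk=(x==cv2.dilate(x,np.ones((25,25))))&(x>15)
for v,u in zip(*np.where(pk)): print((u,v),x[v,u].round(1),wray(u,v,.039,t)[:2].round(4))
# per-face dist map over hue: sample board lid px
M=np.array(ctrl.camera_params('scene')['camera_matrix'])
a=cv2.imread('pics/s3.png').astype(int);c=cv2.imread('pics/s6.png').astype(int)
d=np.abs(a-c).max(2)[95:190,180:240];print('stay region diff mean/max',d.mean(),np.percentile(d,95))
E
```

```text
[ 0.4737 -0.2916  0.1968]
(np.int64(150), np.int64(0)) 21.8 [ 0.3511 -0.4698]
(np.int64(226), np.int64(56)) 23.4 [ 0.3761 -0.3708]
(np.int64(106), np.int64(81)) 19.6 [ 0.4457 -0.4776]
(np.int64(105), np.int64(83)) 19.6 [ 0.448  -0.4779]
(np.int64(257), np.int64(110)) 26.2 [ 0.4108 -0.3208]
(np.int64(208), np.int64(140)) 25.2 [ 0.4579 -0.3511]
(np.int64(307), np.int64(140)) 25.6 [ 0.4148 -0.264 ]
(np.int64(258), np.int64(167)) 25.4 [ 0.4608 -0.295 ]
(np.int64(404), np.int64(168)) 54.1 [ 0.3896 -0.1536]
(np.int64(210), np.int64(193)) 24.0 [ 0.5067 -0.327 ]
(np.int64(304), np.int64(194)) 24.0 [ 0.4651 -0.2401]
(np.int64(257), np.int64(219)) 23.0 [ 0.511  -0.2712]
stay region diff mean/max 5.836315789473685 33.0
```

```bash
python3 - <<'E'
import cv2,numpy as np
a=cv2.imread('pics/w6.png')[65:245,165:355];b=cv2.imread('pics/s6.png')[60:220,110:250]
cv2.imwrite('pics/f.png',np.hstack([cv2.resize(a,(475,450),interpolation=cv2.INTER_CUBIC),cv2.resize(b,(325,450),interpolation=cv2.INTER_CUBIC)]))
E
```

```text
(no output)
```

View pics/f.png

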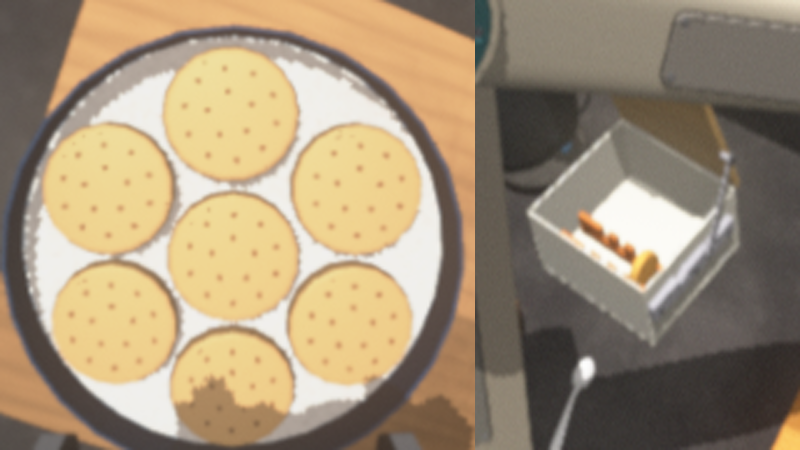

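All seven biscuits lie flat and evenly spaced. The placed one, at crop (231,114), has the size expected for a seated biscuit directly under the camera. The lid is propped, with the stay at (724,200), and the other biscuit is still in the bin at (645,265).

```bash
python3 -c "
from rig import ctrl
print(ctrl.job_done())"
```

```text
the job is handed in; nothing more can be done
None
```

I handed the job in at about 24 s. The last pictures show the lid propped on the upper notch, the left-hand biscuit seated flat in the tin's empty place after its stop on the board, and the other biscuit still in the bin. The hand-in gave no verdict.

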